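Line up a tube offcut in the abrasive cutter and clamp it

TASK

Set the square tube up in the cutter for its next cut: while it is still askew, slide it until its plain end bears on the brass stop post, then, keeping that end by the post, swing the tube about it into line, flush with the face of the steel rear jaw. Press it home against jaw and post together for a moment, firmly but gently, for a hard shove bends the stop. Then let go and bring the red hold-down lever down until its foot bears on the tube, which must stay flush with the jaw and up against the post; leave the other things lying about as they are.

Things in the scene. Friction and masses are not known exactly. Their poses are not given: they have to be found in the camera images.
- saw: Bench abrasive cutter, hood off, fixed; cream/teal casing 500 mm deep, 440 mm wide. Origin at table level under the middle of its aluminium deck; +x to its rear (away from the robot), +y to its left, z up. Deck flat, 260 (x) by 410 mm (y), top 60 mm above the table; jaw, post and lever stand on it. The wheel guard stands 90 mm or more behind the jaw face, 240 mm tall.
- rear_jaw: Fixed steel jaw, 25 (x) by 105 (y) by 36 mm high. Origin at the middle of its underside, on the deck; axes as the saw. Working face: its -x side, 12.5 mm in front of the origin (saw x = +70 mm), from saw y = -78 to +27 mm. A finger fits behind the lined-up tube only where the tube sticks out past the jaw (saw y above +27). About 10 N is a firm press; never over 25 N.
- stop_post: Fixed round brass length-stop post, 16 mm diameter, 45 mm tall, on the deck, its axis 15 mm in front of the jaw face at saw y = -80 mm. Origin on its axis at the deck. Press the tube on it with no more than 25 N.
- tube_center (a point): Centre of the loose square steel tube, 30 x 30 x 200 mm, about 0.4 kg, lying on the deck (friction varies). Long axis its own y, z up; -y the plain end (for the post), +y the end with a yellow band. Lined up: along the saw's y, yellow end to +y, side on the jaw face, plain end face on the post: centre at saw x = +55, y = +28, z = +75 mm. No reading while held.
- tube_end (a point): Centre of the tube's plain end face, 100 mm from the tube's centre towards its -y; axes as the tube.
- clamp (a joint): Angle (rad) of the red hold-down lever about its hinge. 0: level, its rubber foot just touching the top of the tube; positive: raised. Starts raised 0.7 to 1.0. The hinge is stiff (0.35 N m) and stays where it is left; about 2 N at the grip moves it. With the foot loaded it reads slightly below 0.
- clamp_hinge (a point): Hinge axis of the lever, parallel to the saw's y, above and behind the jaw at saw x = +105, y = -35 mm, 112 mm above the table; axes as the saw. When level the lever points to the saw's -x. The foot is 50 mm from the hinge.
- clamp_grip (a point): Middle of the lever's black round grip, 20 mm diameter, 66 mm long, 131 mm from the hinge; axes turn with the lever (-x points from hinge to grip, z is the lever's upper side, which is pushed to lower it). Inboard of the grip the red arm is 14 mm wide, 10 mm thick.
- slice: Bystander: a 22 mm slice of the same tube, 30 by 30 mm, standing on the deck. Origin under its centre. Leave it.
- hex_key: Bystander: hex key, 90 by 28 mm, 8 mm thick, lying on the deck. Origin at the middle of its long limb. Leave it.
- puck_a: Bystander: black resin specimen mount, 32 mm diameter, 20 mm high, on the table. Leave it.
- puck_b: Bystander: red resin specimen mount, 32 mm diameter, 20 mm high, on the table. Leave it.
- wrench: Bystander: open-ended wrench lying on the table. Leave it.
- brush: Bystander: cleaning brush lying on the table. Leave it.
- oil: Bystander: white bottle with red cap, 72 mm diameter, 170 mm tall, on the table. Leave it.
Mind the look-alikes: they are no part of the job. There is more than one size of the part that bears tube_center; the job needs the larger.

How it is judged:
By the outcome, as a careful person would: the job done as asked, in the order asked, and still so for the second after the job is handed in, with the robot touching nothing.
It also fails if it takes over 72 s, if anything falls off the work surface, if the arm or the gripper's body presses on something with over 40 N, if the wrist force passes 120 N, or if a joint passes its speed limit or range.

ROBOT

A 6-joint arm with a two-finger parallel gripper is mounted at the origin on the work surface. World frame = base frame: x ahead of the robot, y to its left, z up, the work surface at z = 0. Lengths are in mm, angles in degrees, forces in N, time in s.
With the tool pointing down it reaches from about 350 to 850 mm from the base axis. Payload 8.1 kg.
Tool frame: the origin (TCP) lies midway between the tips of the shut fingers; the grasp point (between the pads) lies 19 mm behind it; z points along the fingers, y is the line along which they close (so a half turn about z gives the same grasp; the last joint's range is limited). The gripper opens to 85 mm and grips with 20 to 120 N. Pads are 22 mm wide; open, the fingers measure 114 mm over their backs; the gripper's body (76 mm by 85 mm) begins 54 mm behind the grasp point. The pads swing forward as they close: fully open they stand 13 mm farther back than shut.
Start: joints at [60.08, 7.471, 85.268, -0, 87.261, -4.893], TCP at [253.805, 543.68, 231.292] pointing down, gripper open.
Joint ranges: [-169.43, 169.43], [-51.17, 129.36], [1.28, 143.12], [-76.62, 256.62], [0, 156.53], [-152.29, 152.29]. Speed limits (degrees/s): [136.94, 136.94, 159.86, 180, 180, 180].

INTERFACE

Orientations are given as [roll, pitch, yaw] about the fixed x, y, z axes, in that order (R = Rz(yaw) Ry(pitch) Rx(roll)).
In Python, from bench import sense, snapshot, camera_params, hand_in, masks_of, pinpoint gives the robot as it stands.
- The arm moves only by the tool step_arm, never from a script. Its argument "targets" is a list of rows, each an object with "angular": the turn, a rotation vector about the tool's x, y, z scaled (see below), a list of three; "dp": the shift along the tool's x, y, z scaled (see below), a list of three; "fingers": the closure, from 0 (fully open) to 1 (shut). A call has exactly 8 rows; each row is the pose to reach, as a shift and turn from the pose commanded when the call began, along the tool's axes at that moment, turning the shorter way round; what a row does not reach only later rows make up. The controller multiplies each number of a shift by 0.2 m and each number of a turn by 180 degrees. A row lasts 1/8 s, in which the tool goes at most 62.5 mm and 10.7 degrees, less where a joint would pass 70% of its speed; a pose out of reach is approached as far as the arm can. A call with a number of a shift or a turn outside -1 to 1 is refused whole. A call with a gripper value outside its range is refused whole. The fingers move at their own pace and stop on an object; "newtons" is the grip in N (left out, the last holds). Time passes only in rows, so rows that repeat a pose let the fingers close, or fill a call up. It gives the time, the measured TCP pose, the force, the opening and the grip force at its end, in the units of the state.
- sense(): the state, without advancing time (a new reading comes with each control period).
- snapshot(name): name is "side" or "top"; returns the picture (400x640x3 uint8, blue, green, red); there is no depth.
- camera_params(name): a dict with "vfov" (degrees; the focal length in pixels is half the picture's height over the tangent of half this angle, whatever the lens; pixels are square), "cx", "cy" (the principal point, pixels), "D" ([k1, k2, p1, p2, k3] as OpenCV has them; the pictures are not rectified), "R" (3x3) and "t" (3): a world point X has camera coordinates R X + t. Camera axes: x right, y down, z forward; pixel columns grow to the right and rows downward; lengths in mm; the calibration is good to about 2 mm. A picture is of the moment at which its call begins. camera_params takes no time and is no camera call.
- hand_in(): hands the job in; it is judged then, once.
Trained networks look in the newest picture that a camera, given by its name, has taken for a name from the list of things; names that differ only in an ending like _2 or _b are one class to them, and where a whole thing is asked for, a point or a joint stands for the part that bears it (a point fixed in the world has none). Each returns a list of dicts, best first, with "conf" (0 to 1); they miss things now and then, are a little off and sometimes report something else, mostly with a low value. They report only what shows in the picture. A call takes as long as a camera call. They do not tell look-alikes from the thing itself.
- masks_of(camera, label): "pixels" (400x640 bool, what is visible of it) and "at" ([column, row] in pixels, amid what is visible of it).
- pinpoint(camera, label): "at" ([column, row] in pixels: a listed point, or the origin of a listed thing).
The state is a dict: "time": time; "joint_pos": joint angles; "qd": joint speeds; "joint_efforts": joint torques, N m; "tool_pos": TCP position; "tcp_rot": TCP orientation; "ft_force": force on the tool from outside, world axes, zero at the start; "wrist_torque": the same for the moment, N m; "finger_gap": finger opening in mm; "grip_force": force on a finger pad.
Only numpy, scipy, OpenCV 4.12 (cv2) and the standard library are available. Lean on these libraries where they do the work, as an engineer would, in place of code of your own. Each camera call takes 0.05 s, during which the arm holds its last target. There are 200 camera calls.

## Working session

There is one attempt and no reset: what is moved stays moved. The work goes in short steps, Python scripts to look and compute and a tool call to move; the robot and the scene stay as the last step left them, time stands still between calls to the robot, and variables do not carry over. Pictures are saved under pics/ and viewed, at most 10 in all, crops included, and the job is handed in when it is done.

Besides the shell and the picture viewer there is one more tool, called after "Call:" as name([rows], argument=value, ...), one row to a line, values as JSON. step_arm: Moves the arm, as the interface text tells. Its arguments: {"type":"object","properties":{"targets":{"type":"array","items":{"type":"object","properties":{"angular":{"type":"array","items":{"type":"number","minimum":-1,"maximum":1}},"dp":{"type":"array","items":{"type":"number","minimum":-1,"maximum":1}},"fingers":{"type":"number"}}}},"newtons":{"type":"number"}},"required":["targets"]}

```bash
mkdir -p pics
cat > h.py <<'E'
import numpy as np, cv2
from bench import *
def cam(n):
    p=camera_params(n); f=200/np.tan(np.radians(p['vfov'])/2)
    K=np.array([[f,0,p['cx']],[0,f,p['cy']],[0,0,1.]]); return K,np.array(p['D'],float),np.array(p['R'],float),np.array(p['t'],float)
def ray(n,px):
    K,D,R,t=cam(n); u=cv2.undistortPoints(np.array(px,float).reshape(-1,1,2),K,D).reshape(-1,2)
    d=np.c_[u,np.ones(len(u))]@R; return -R.T@t,d
def onz(n,px,z):
    o,d=ray(n,px); return o+d*((z-o[2])/d[:,2])[:,None]
def proj(n,X):
    K,D,R,t=cam(n); return cv2.projectPoints(np.array(X,float).reshape(-1,1,3),cv2.Rodrigues(R)[0],t,K,D)[0].reshape(-1,2)
def tri(p1,p2):
    o1,d1=ray('side',p1);o2,d2=ray('top',p2);d1=d1[0]/np.linalg.norm(d1);d2=d2[0]/np.linalg.norm(d2)
    s=np.linalg.lstsq(np.c_[d1,-d2],o2-o1,rcond=None)[0]; a=o1+s[0]*d1;b=o2+s[1]*d2
    return (a+b)/2,np.linalg.norm(a-b)
E
python3 - <<'E'
from h import *
np.set_printoptions(precision=1,suppress=True)
for n in ['side','top']:
    cv2.imwrite(f'pics/{n}0.png',snapshot(n)); o=ray(n,[[320,200]]);print(n,o[0],o[1])
P={}
for l in ['saw','rear_jaw','stop_post','tube_center','tube_end','clamp_hinge','clamp_grip','slice','hex_key']:
    for n in ['side','top']:
        r=pinpoint(n,l); P[l,n]=r; print(l,n,[(np.round(q['at'],1),round(q['conf'],2)) for q in r[:3]])
    if P[l,'side'] and P[l,'top']: print('   ',*tri(P[l,'side'][0]['at'],P[l,'top'][0]['at']))
s=sense();print(s['time'],s['tool_pos'],s['tcp_rot'],s['ft_force'],s['finger_gap'])
E
```

```text
side [  352.  -1282.5   868.2] [[ 0.1  0.9 -0.5]]
top [ 225.    50.8 1652. ] [[ 0.2 -0.  -1. ]]
saw side [(array([349.2, 231.5]), 0.91)]
saw top [(array([322.7, 194.2]), 0.56)]
    [558.2  30.1  -9.3] 13.058637404933114
rear_jaw side [(array([375.9, 215.6]), 0.67)]
rear_jaw top [(array([437.9, 183.3]), 0.67), (array([321.2, 194.2]), 0.56), (array([330. , 167.6]), 0.55)]
    [ 552.3 -340.2  275.6] 25.170705669905388
stop_post side [(array([370. , 225.3]), 0.39)]
stop_post top [(array([346.8, 173.1]), 0.62)]
    [615.3 -56.8  68.3] 5.615966392721047
tube_center side [(array([338.5, 207.8]), 0.69)]
tube_center top [(array([321. , 194.1]), 0.81), (array([241.8, 260.3]), 0.47)]
    [532.3  37.7  77.8] 4.592190732725123
tube_end side [(array([242.9, 191. ]), 0.82), (array([361. , 217.6]), 0.81), (array([386.5, 200.9]), 0.36)]
tube_end top [(array([344.4, 178. ]), 0.84), (array([239.6, 280.8]), 0.63), (array([335.1, 171.8]), 0.38)]
    [399.5 -64.4 258. ] 307.6042965881005
clamp_hinge side [(array([389. , 200.6]), 0.98), (array([350.1, 171.4]), 0.67), (array([309.9, 336.4]), 0.6)]
clamp_hinge top [(array([333.4, 156.6]), 0.59)]
    [672.4  -5.  117.6] 11.369245972502728
clamp_grip side [(array([357.9, 172.2]), 0.67)]
clamp_grip top [(array([341. , 178.4]), 0.55), (array([338.5, 170.7]), 0.4)]
    [567.7 -27.3 229.7] 16.07550046910448
slice side [(array([363.8, 247.5]), 0.5)]
slice top [(array([374.1, 183.9]), 0.45), (array([330.2, 156.2]), 0.16)]
    [ 578.4 -159.2   62.4] 4.104219118449541
hex_key side [(array([331.6, 242.1]), 0.55)]
hex_key top [(array([360.1, 203.5]), 0.51)]
    [ 499.3 -108.3   52.5] 15.325908603181833
1.0 [253.8 543.7 231.3] [180.  -0. 155.] [-0.6 -0.1  0.4] 85.3387611327164
```

Run:
```python
import cv2
a=cv2.imread('pics/side0.png')[110:300,200:480]; cv2.imwrite('pics/s1.png',cv2.resize(a,(800,543),interpolation=cv2.INTER_CUBIC))
a=cv2.imread('pics/top0.png')[110:300,230:480]; cv2.imwrite('pics/t1.png',cv2.resize(a,(780,593),interpolation=cv2.INTER_CUBIC))
```

```text
(no output)
```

View pics/s1.png

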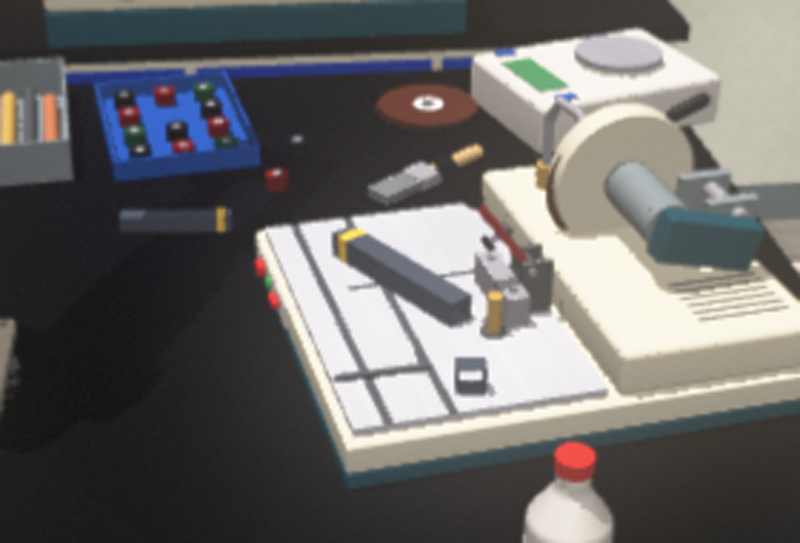

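View pics/t1.png

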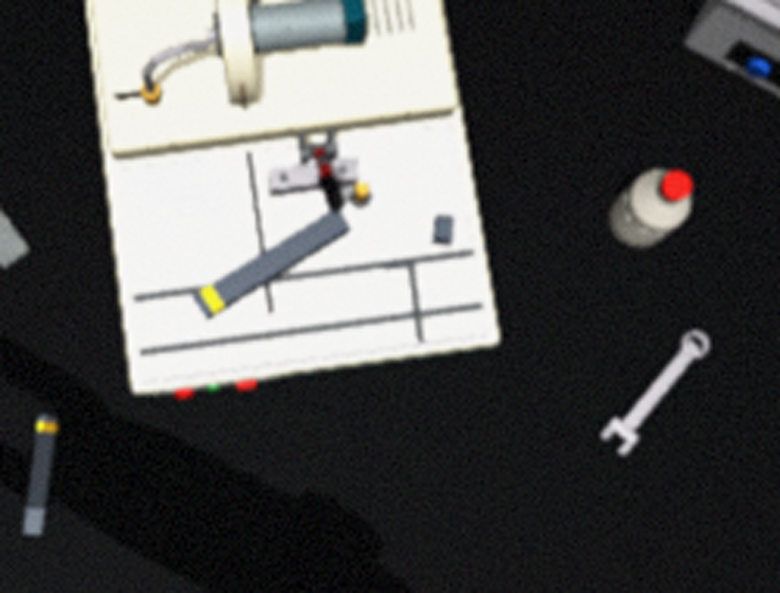

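Side view: the tube runs from the yellow end (crop 345,240) to the plain end (465,310). The post is at (495,315), just off the plain end, with the lever raised above it. Top view: tube centre (275,260), post (362,190), jaw (313,175), slice (443,228). The smaller look-alike tube at (40,475) lies off the saw. Next I'll fit the saw and tube poses.

```bash
cat > fit.py <<'E'
from h import *
from scipy.optimize import least_squares, minimize
np.set_printoptions(precision=2,suppress=True)
def T(p,X):
    c,s=np.cos(p[2]),np.sin(p[2]); X=np.atleast_2d(np.array(X,float))
    return np.c_[p[0]+c*X[:,0]-s*X[:,1],p[1]+s*X[:,0]+c*X[:,1],X[:,2]]
def tubepix(n,p):
    X=[[x,y,z] for x in(-15,15) for y in(-100,100) for z in(60,90)]
    h=cv2.convexHull(proj(n,T(p,X)).astype(np.float32))
    m=np.zeros((1600,2560),np.uint8); cv2.fillConvexPoly(m,np.round((h*4+1.5)).astype(int),1)
    return cv2.resize(m.astype(np.float32),(640,400),interpolation=cv2.INTER_AREA)
def fit_tube(p0,M):
    f=lambda q:sum(np.abs(tubepix(n,[q[0],q[1],q[2]/100])-M[n]).sum() for n in M)
    best=min((minimize(f,np.array([p0[0]+a,p0[1]+b,p0[2]*100]),method='Nelder-Mead',options=dict(initial_simplex=None,xatol=.05,fatol=.05)) for a in(-4,4) for b in (-4,4)),key=lambda r:r.fun)
    return np.array([best.x[0],best.x[1],best.x[2]/100]),best.fun
def tubemasks(near):
    M={}
    for n in('side','top'):
        r=masks_of(n,'tube_center'); t=proj(n,[near])[0]
        r=[q for q in r if np.hypot(*(np.array(q['at'])-t))<25]
        if r: M[n]=r[0]['pixels'].astype(np.float32); print(n,r[0]['conf'],r[0]['pixels'].sum())
    return M
E
python3 - <<'E'
from fit import *
M=tubemasks([532,38,75])
p,e=fit_tube([532,38,-1.07+np.pi/2*0],M) if 0 else min((fit_tube([532,38,a],M) for a in(np.radians(-40),np.radians(40))),key=lambda r:r[1])
print('tube',p,np.degrees(p[2]),e)
# brass post
S={n:cv2.imread(f'pics/{n}0.png') for n in('side','top')}
C={}
for n,near in(('side',(373,220)),('top',(346,171))):
    hs=cv2.cvtColor(S[n],cv2.COLOR_BGR2HSV); m=cv2.inRange(hs,(12,90,60),(32,255,255))
    k,l,st,ce=cv2.connectedComponentsWithStats(m)
    for i in range(1,k):
        if np.hypot(*(ce[i]-near))<12: print(n,st[i],ce[i]); C[n]=ce[i]
hsv=cv2.cvtColor(S['top'],cv2.COLOR_BGR2HSV)
for l in('saw','rear_jaw','stop_post','clamp'):
    for n in('side','top'):
        r=masks_of(n,l)
        for q in r[:2]:
            rect=cv2.minAreaRect(np.argwhere(q['pixels'])[:,::-1].astype(np.float32)); print(l,n,round(q['conf'],2),np.array(q['at']),q['pixels'].sum(),rect)
# deck: bright white low sat
m=cv2.inRange(hsv,(0,0,215),(180,18,255)); k,l,st,ce=cv2.connectedComponentsWithStats(cv2.morphologyEx(m,cv2.MORPH_CLOSE,np.ones((7,7))))
i=1+np.argmax(st[1:,4]); pts=np.argwhere(l==i)[:,::-1].astype(np.float32)
W=onz('top',cv2.boxPoints(cv2.minAreaRect(pts)),60); print('deck',st[i],W,np.linalg.norm(W-np.roll(W,1,0),axis=1),W.mean(0))
print(hsv[225,320],hsv[150,300])
E
```

```text
side 0.91 667
top 0.78 520
tube [535.74  54.05   0.58] 32.96391965586937 108.0625
side [371 212   5  14  62] [372.74 218.21]
top [344 169   4   6  20] [345.4  171.05]
saw side 0.77 [395.9 219.9] 15987 ((389.74066162109375, 219.27235412597656), (132.84280395507812, 173.96815490722656), 67.83365631103516)
saw side 0.48 [303.6 160.7] 43 ((303.5, 161.00001525878906), (6.363960266113281, 6.363961219787598), 45.0)
saw top 0.7 [319.7 161.3] 14925 ((320.76629638671875, 156.71084594726562), (147.64730834960938, 118.11202239990234), 81.63410949707031)
rear_jaw side 0.85 [379.3 206.9] 260 ((375.4754333496094, 209.7704620361328), (27.399892807006836, 12.035467147827148), 50.19443130493164)
rear_jaw top 0.5 [328.1 167.8] 178 ((329.9798583984375, 165.8859100341797), (8.341695785522461, 28.616649627685547), 79.99201965332031)
stop_post top 0.5 [223.9 178.3] 357 ((220.8400115966797, 173.12001037597656), (48.400001525878906, 10.399999618530273), 53.13010025024414)
stop_post top 0.21 [318.9 161.5] 14957 ((319.9571228027344, 157.10687255859375), (146.7336883544922, 118.69036865234375), 80.90972137451172)
clamp side 0.63 [364.3 179.8] 294 ((368.1878662109375, 183.69976806640625), (46.190162658691406, 10.814765930175781), 57.38075256347656)
clamp top 0.45 [337.5 168. ] 169 ((335.0776062011719, 165.6810302734375), (23.89777374267578, 8.534918785095215), 66.8014144897461)
clamp top 0.39 [372.6 185.6] 61 ((372.0, 182.5), (9.0, 6.0), 90.0)
deck [  259    91   131   144 12494] [[ 883.7   297.06   60.  ]
 [ 956.43 -155.14   60.  ]
 [ 445.56 -215.8    60.  ]
 [ 380.54  211.22   60.  ]] [510.43 458.02 514.45 431.94] [666.56  34.33  60.  ]
[ 15   2 241] [ 24   5 244]
```

```bash
cat > f2.py <<'E'
from fit import *
obs=[('side',(372.74,218.2),(55,-80,84)),('top',(345.4,171.05),(55,-80,100)),('side',(389,200.6),(105,-35,112)),('top',(333.4,156.6),(105,-35,112)),('side',(375.9,215.6),(82.5,-25.5,60)),('top',(330,167.6),(82.5,-25.5,60)),('top',(322.7,194.2),(0,0,0)),('side',(349.2,231.5),(0,0,0))]
def res(p): return np.concatenate([(proj(n,T(p,X))[0]-np.array(u))*w for (n,u,X),w in zip(obs,[3,3,1,1,1,.7,.3,.5])]+[[(p[2]-np.radians(8.65))*57.3*2]])
r=least_squares(res,[560,30,.15],loss='soft_l1',x_scale=[1,1,.01]); s=r.x; print('saw',s,np.degrees(s[2]))
for (n,u,X) in obs: print(n,X,np.array(u)-proj(n,T(s,X))[0])
print('post',tri(obs[0][1],obs[1][1]),T(s,[55,-80,90]))
np.save('saw.npy',s)
E
python3 f2.py
python3 - <<'E'
from fit import *
s=np.load('saw.npy')
M=tubemasks([532,38,75])
best=None
for y in(36,48):
  for a in(22,30,38):
    r=fit_tube([532,y,np.radians(a)],M)
    if best is None or r[1]<best[1]:best=r
p,e=best;print('tube',p,np.degrees(p[2]),e); 
for n in M: print(n,fit_tube(p,{n:M[n]}))
np.save('tube.npy',p)
c=T(-np.array([0,0,0]),[[0,0,0]])
def draw(n,crop,k,out):
    im=cv2.imread(f'pics/{n}0.png'); im=cv2.resize(im,None,fx=k,fy=k,interpolation=cv2.INTER_CUBIC)
    P=lambda X:(proj(n,X)*k+(k-1)/2).round().astype(int)
    for X in([[-130,-205,60],[-130,205,60],[130,205,60],[130,-205,60]],[[70,-78,60],[70,27,60],[70,27,96],[70,-78,96]],[[-250+125,-220,60]]*2): cv2.polylines(im,[P(T(s,X))],True,(0,0,255),1)
    for z in(60,105): cv2.polylines(im,[P(T(s,[[55+8*np.cos(t),-80+8*np.sin(t),z] for t in np.arange(0,6.3,.4)]))],True,(255,0,255),1)
    for z in(60,90): cv2.polylines(im,[P(T(p,[[-15,-100,z],[15,-100,z],[15,100,z],[-15,100,z]]))],True,(0,200,0),1)
    for a in(0,.85): cv2.polylines(im,[P(T(s,[[105,-35,112],[105-131*np.cos(a),-35,112+131*np.sin(a)]]))],False,(255,128,0),1)
    x,y,w,h=[int(v*k) for v in crop]; cv2.imwrite(out,im[y:y+h,x:x+w])
draw('side',(270,160,150,110),5,'pics/os.png'); draw('top',(255,140,150,110),5,'pics/ot.png')
E
```

```text
saw [555.45  21.8    0.15] 8.379820813989333
side (55, -80, 84) [-0.03 -0.96]
top (55, -80, 100) [0.07 0.97]
side (105, -35, 112) [ 5.06 -0.99]
top (105, -35, 112) [ 1.97 -0.95]
side (82.5, -25.5, 60) [0.84 0.07]
top (82.5, -25.5, 60) [0.78 0.19]
top (0, 0, 0) [-2.28  1.43]
side (0, 0, 0) [2.42 0.56]
post (array([620.99, -50.4 ,  88.02]), np.float64(0.11997864544405012)) [[621.52 -49.33  90.  ]]
side 0.91 667
top 0.78 520Traceback (most recent call last):
  File "<stdin>", line 7, in <module>
  File "fit.py", line 14, in fit_tube
    best=min((minimize(f,np.array([p0[0]+a,p0[1]+b,p0[2]*100]),method='Nelder-Mead',options=dict(initial_simplex=None,xatol=.05,fatol=.05)) for a in(-4,4) for b in (-4,4)),key=lambda r:r.fun)
  File "fit.py", line 14, in <genexpr>
    best=min((minimize(f,np.array([p0[0]+a,p0[1]+b,p0[2]*100]),method='Nelder-Mead',options=dict(initial_simplex=None,xatol=.05,fatol=.05)) for a in(-4,4) for b in (-4,4)),key=lambda r:r.fun)
              ~~~~~~~~^^^^^^^^^^^^^^^^^^^^^^^^^^^^^^^^^^^^^^^^^^^^^^^^^^^^^^^^^^^^^^^^^^^^^^^^^^^^^^^^^^^^^^^^^^^^^^^^^^^^^^^^^^^^^^^^^^^^^
 
[... 349 characters left out ...]
      ~~~^^^^^^^^^^^^^^^^^^^^^^^^^^^^^^^^^^^^^^^^^^^^^^^^^^^^^^^^^^^^^^^
  File "fit.py", line 13, in <genexpr>
    f=lambda q:sum(np.abs(tubepix(n,[q[0],q[1],q[2]/100])-M[n]).sum() for n in M)
                          ~~~~~~~^^^^^^^^^^^^^^^^^^^^^^^^
  File "fit.py", line 9, in tubepix
    h=cv2.convexHull(proj(n,T(p,X)).astype(np.float32))
                     ~~~~^^^^^^^^^^
  File "h.py", line 12, in proj
    K,D,R,t=cam(n); return cv2.projectPoints(np.array(X,float).reshape(-1,1,3),cv2.Rodrigues(R)[0],t,K,D)[0].reshape(-1,2)
            ~~~^^^
  File "h.py", line 4, in cam
    p=camera_params(n); f=200/np.tan(np.radians(p['vfov'])/2)
ValueError: time passes only in moves, steps and waits
```

```bash
sed -i 's/^def cam(n)/import functools\n@functools.lru_cache\ndef cam(n)/' h.py
cat > draw.py <<'E'
from fit import *
def draw(n,im,s,p,crop,k,out):
    im=cv2.resize(im,None,fx=k,fy=k,interpolation=cv2.INTER_CUBIC)
    P=lambda X:(proj(n,X)*k+(k-1)/2).round().astype(int)
    for X in([[-130,-205,60],[-130,205,60],[130,205,60],[130,-205,60]],[[70,-78,60],[70,27,60],[70,27,96],[70,-78,96]]): cv2.polylines(im,[P(T(s,X))],True,(0,0,255),1)
    for z in(60,105): cv2.polylines(im,[P(T(s,[[55+8*np.cos(t),-80+8*np.sin(t),z] for t in np.arange(0,6.3,.4)]))],True,(255,0,255),1)
    for z in(60,90): cv2.polylines(im,[P(T(p,[[-15,-100,z],[15,-100,z],[15,100,z],[-15,100,z]]))],True,(0,200,0),1)
    for a in(0,.85): cv2.polylines(im,[P(T(s,[[105,-35,112],[105-131*np.cos(a),-35,112+131*np.sin(a)]]))],False,(255,128,0),1)
    x,y,w,h=[int(v*k) for v in crop]; return im[y:y+h,x:x+w]
E
python3 - <<'E'
from draw import *
s=np.load('saw.npy')
M=tubemasks([532,38,75])
best=None
for y in(36,48):
  for a in(22,30,38):
    r=fit_tube([532,y,np.radians(a)],M)
    if best is None or r[1]<best[1]:best=r
p,e=best;print('tube',p,np.degrees(p[2]),e); 
for n in M: print(n,fit_tube(p,{n:M[n]}))
np.save('tube.npy',p)
a=draw('side',cv2.imread('pics/side0.png'),s,p,(290,160,130,90),4,'')
b=draw('top',cv2.imread('pics/top0.png'),s,p,(260,140,130,100),4,'')
w=np.zeros((600,800,3),np.uint8); 
cv2.imwrite('pics/os.png',cv2.resize(a,None,fx=1.5,fy=1.5)); cv2.imwrite('pics/ot.png',cv2.resize(b,None,fx=1.5,fy=1.5))
E
```

```text
side 0.91 667
top 0.78 520
tube [535.74  54.27   0.58] 32.96674409620495 108.0625
side (array([534.38,  56.32,   0.58]), np.float64(60.625))
top (array([536.76,  53.05,   0.58]), np.float64(40.0625))
```

View pics/os.png

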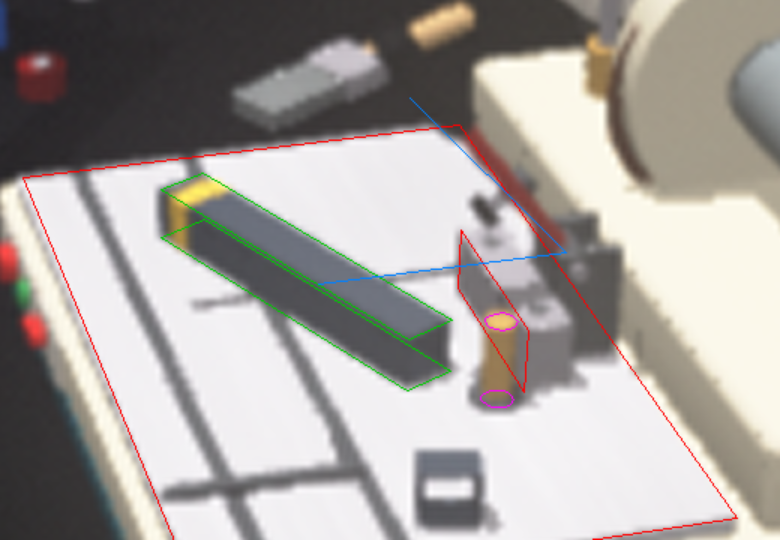

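View pics/ot.png

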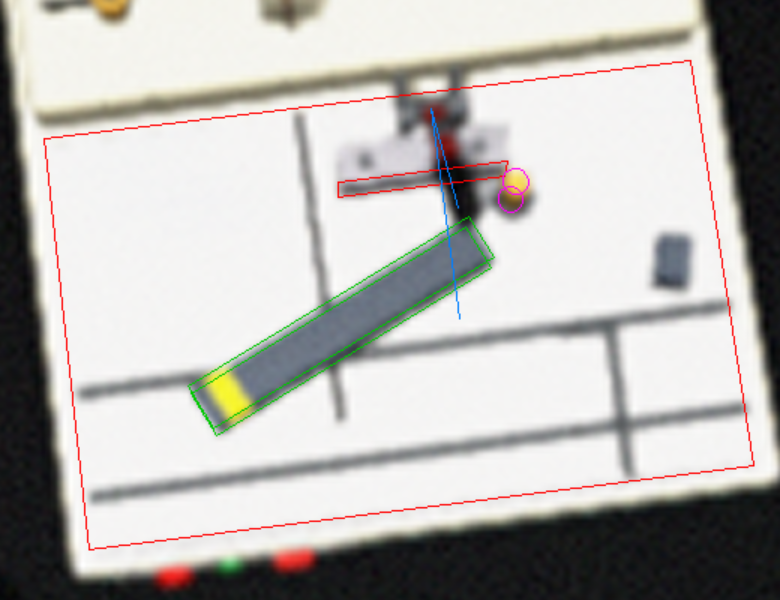

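Call:
step_arm([
  {"dp": [-0.3, -0.21, 0], "angular": [0, 0, 0], "fingers": 0},
  {"dp": [-0.6, -0.42, 0], "angular": [0, 0, 0], "fingers": 0},
  {"dp": [-0.8, -0.56, 0], "angular": [0, 0, 0], "fingers": 0},
  {"dp": [-1, -0.7, 0], "angular": [0, 0, 0], "fingers": 0},
  {"dp": [-1, -0.74, 0], "angular": [0, 0, 0.05], "fingers": 0},
  {"dp": [-1, -0.74, 0], "angular": [0, 0, 0.1], "fingers": 0},
  {"dp": [-1, -0.74, 0], "angular": [0, 0, 0.15], "fingers": 0},
  {"dp": [-1, -0.74, 0], "angular": [0, 0, 0.178], "fingers": 0},
])

```text
time: 2.7
tool_pos: [372.5, 324.9, 231.4]
tcp_rot: [180.0, -0.0, 122.7]
ft_force: [-0.7, -0.1, -0.5]
finger_gap: 85.2
grip_force: 0.0
```

```bash
cat > mv.py <<'E'
from fit import *
from scipy.spatial.transform import Rotation as Ro
def go(x,y,z,yaw,st=None):
    st=st or sense(); R=Ro.from_euler('xyz',st['tcp_rot'],degrees=True)
    d=R.inv().apply(np.array([x,y,z])-st['tool_pos'])/200
    w=(R.inv()*Ro.from_euler('xyz',[180,0,yaw],degrees=True)).as_rotvec(degrees=True)/180
    print('from',np.array(st['tool_pos']),np.array(st['tcp_rot']),'dp',d.round(4),'ang',w.round(4))
E
python3 - <<'E'
from mv import *
L=onz('top',[(275.5,222.83),(384.2,208),(273.3,205.5),(381.3,191)],60)
for a,b in((0,1),(2,3)):
    d=L[a]-L[b]; print('saw yaw',np.degrees(np.arctan2(-d[0],d[1])))
p=np.load('tube.npy'); g=T(p,[0,50,0])[0]; print(g); go(g[0],g[1],150,np.degrees(p[2])+90)
s=np.load('saw.npy')
# lever angle
o,d=ray('side',[(357.9,172.2)]); 
yv=np.array([-np.sin(s[2]),np.cos(s[2]),0]); h=T(s,[105,-35,112])[0]
X=o+d[0]*((h-o)@yv)/(d[0]@yv); v=X-h; print('grip',X,np.linalg.norm(v),np.arctan2(v[2],-v[:2]@[np.cos(s[2]),np.sin(s[2])]))
E
```

```text
saw yaw 9.041102962639247
saw yaw 8.980335953449176
[508.53  96.22   0.  ]
from [372.51 324.87 231.44] [179.98  -0.   122.69] dp [-1.33 -0.05  0.41] ang [ 0. -0. -0.]
grip [578.68 -10.16 222.66] 140.56271152538702 0.9063933827666283
```

Call:
step_arm([
  {"dp": [-0.3, -0.01, 0], "angular": [0, 0, 0], "fingers": 0},
  {"dp": [-0.6, -0.03, 0], "angular": [0, 0, 0], "fingers": 0},
  {"dp": [-0.8, -0.05, 0.05], "angular": [0, 0, 0], "fingers": 0},
  {"dp": [-1, -0.05, 0.1], "angular": [0, 0, 0], "fingers": 0},
  {"dp": [-1, -0.05, 0.2], "angular": [0, 0, 0], "fingers": 0},
  {"dp": [-1, -0.05, 0.3], "angular": [0, 0, 0], "fingers": 0},
  {"dp": [-1, -0.05, 0.4], "angular": [0, 0, 0], "fingers": 0},
  {"dp": [-1, -0.05, 0.4], "angular": [0, 0, 0], "fingers": 0},
])

```text
time: 3.7
tool_pos: [471.5, 151.3, 149.7]
tcp_rot: [-179.8, -0.1, 122.9]
ft_force: [1.1, -0.3, 0.6]
finger_gap: 85.6
grip_force: 0.0
```

Run:
```python
from mv import *
r=np.radians(9.0); s=np.array([621.2,-49.9,r]); o=T([0,0,r],[55,-80,0])[0]; s[:2]-=o[:2]; print(s); np.save('saw.npy',s)
p=np.load('tube.npy'); g=T(p,[0,50,0])[0]; go(g[0],g[1],68,np.degrees(p[2])+90)
```

```text
[554.36  20.51   0.16]
from [471.46 151.35 149.66] [-179.82   -0.07  122.93] dp [-0.33  0.01  0.41] ang [-0. -0. -0.]
```

Call:
step_arm([
  {"dp": [-0.2, 0.01, 0], "angular": [0, 0, 0], "fingers": 0},
  {"dp": [-0.33, 0.01, 0.05], "angular": [0, 0, 0], "fingers": 0},
  {"dp": [-0.33, 0.01, 0.15], "angular": [0, 0, 0], "fingers": 0},
  {"dp": [-0.33, 0.01, 0.25], "angular": [0, 0, 0], "fingers": 0},
  {"dp": [-0.33, 0.01, 0.35], "angular": [0, 0, 0], "fingers": 0},
  {"dp": [-0.33, 0.01, 0.4], "angular": [0, 0, 0], "fingers": 0},
  {"dp": [-0.33, 0.01, 0.41], "angular": [0, 0, 0], "fingers": 0},
  {"dp": [-0.33, 0.01, 0.41], "angular": [0, 0, 0], "fingers": 0},
])

```text
time: 4.7
tool_pos: [510.9, 97.5, 70.2]
tcp_rot: [179.9, 0.0, 122.9]
ft_force: [-0.6, 0.3, 0.5]
finger_gap: 85.6
grip_force: 0.0
```

Call:
step_arm([
  {"dp": [0, 0, 0], "angular": [0, 0, 0], "fingers": 0.3},
  {"dp": [0, 0, 0], "angular": [0, 0, 0], "fingers": 0.5},
  {"dp": [0, 0, 0], "angular": [0, 0, 0], "fingers": 0.6},
  {"dp": [0, 0, 0], "angular": [0, 0, 0], "fingers": 0.7},
  {"dp": [0, 0, 0], "angular": [0, 0, 0], "fingers": 0.8},
  {"dp": [0, 0, 0], "angular": [0, 0, 0], "fingers": 1},
  {"dp": [0, 0, 0], "angular": [0, 0, 0], "fingers": 1},
  {"dp": [0, 0, 0], "angular": [0, 0, 0], "fingers": 1},
], newtons=30)

```text
time: 5.7
tool_pos: [510.4, 97.3, 69.6]
tcp_rot: [180.0, 0.0, 122.9]
ft_force: [-2.5, -0.3, 5.7]
finger_gap: 29.3
grip_force: 31.6
```

Run:
```python
from mv import *
st=sense(); print(st['ft_force'],st['wrist_torque'],st['finger_gap'],st['grip_force'])
s=np.load('saw.npy'); p=np.load('tube.npy')
q=np.array(st['tool_pos']); yaw=st['tcp_rot'][2]-90; a=np.radians(yaw)
end=q[:2]-150*np.array([-np.sin(a),np.cos(a)]); print('end',end,'yaw',yaw,'predicted end',T(p,[0,-100,0])[0])
R=np.array([[np.cos(s[2]),np.sin(s[2])],[-np.sin(s[2]),np.cos(s[2])]])
print('end in saw',R@(end-s[:2]),'tcp saw',R@(q[:2]-s[:2]))
```

```text
[-2.46 -0.3   5.74] [-0.14  0.54 -0.08] 29.250203848932983 31.62475883960724
end [591.94 -28.59] yaw 32.935605451755364 predicted end [590.16 -29.63   0.  ]
end in saw [ 29.44 -54.37] tcp saw [-31.42  82.73]
```

Call:
step_arm([
  {"dp": [-0.01, 0.01, 0], "angular": [0, 0, 0], "fingers": 1},
  {"dp": [-0.02, 0.02, 0], "angular": [0, 0, 0], "fingers": 1},
  {"dp": [-0.03, 0.03, 0], "angular": [0, 0, 0], "fingers": 1},
  {"dp": [-0.05, 0.04, 0], "angular": [0, 0, 0], "fingers": 1},
  {"dp": [-0.06, 0.05, 0], "angular": [0, 0, 0], "fingers": 1},
  {"dp": [-0.08, 0.06, 0], "angular": [0, 0, 0], "fingers": 1},
  {"dp": [-0.1, 0.065, 0], "angular": [0, 0, 0], "fingers": 1},
  {"dp": [-0.1, 0.065, 0], "angular": [0, 0, 0], "fingers": 1},
])

```text
time: 6.7
tool_pos: [532.4, 88.2, 69.6]
tcp_rot: [180.0, -0.0, 122.9]
ft_force: [-1.8, 1.9, 5.5]
finger_gap: 29.6
grip_force: 31.6
```

```bash
cat > w.py <<'E'
from mv import *
st=sense(); s=np.load('saw.npy'); q=np.array(st['tool_pos']); yaw=st['tcp_rot'][2]-90; a=np.radians(yaw)
end=q[:2]-150*np.array([-np.sin(a),np.cos(a)])
R=np.array([[np.cos(s[2]),np.sin(s[2])],[-np.sin(s[2]),np.cos(s[2])]])
Rt=np.array([[np.cos(a),np.sin(a)],[-np.sin(a),np.cos(a)]])
f=np.array(st['ft_force']); print('t',st['time'],'F',f,'Fsaw',R@f[:2],'Ftube',Rt@f[:2],'M',np.array(st['wrist_torque']),'gap',st['finger_gap'],st['grip_force'])
print('end saw',R@(end-s[:2]),'tcp saw',R@(q[:2]-s[:2]),q[2],'relyaw',yaw-np.degrees(s[2]),np.array(st['tcp_rot']))
E
python3 w.py
```

```text
t 6.7 F [-1.85  1.94  5.52] Fsaw [-1.52  2.21] Ftube [-0.49  2.64] M [ 0.34  0.31 -0.01] gap 29.60429199080422 31.57172977924347
end saw [ 49.72 -66.81] tcp saw [-11.14  70.29] 69.59088219721076 relyaw 23.938783980935696 [179.95  -0.03 122.94]
```

Call:
step_arm([
  {"dp": [-0.003, 0, 0], "angular": [0, 0, 0], "fingers": 1},
  {"dp": [-0.006, 0, 0], "angular": [0, 0, 0], "fingers": 1},
  {"dp": [-0.009, 0, 0], "angular": [0, 0, 0], "fingers": 1},
  {"dp": [-0.012, 0, 0], "angular": [0, 0, 0], "fingers": 1},
  {"dp": [-0.015, 0, 0], "angular": [0, 0, 0], "fingers": 1},
  {"dp": [-0.018, 0, 0], "angular": [0, 0, 0], "fingers": 1},
  {"dp": [-0.02, 0, 0], "angular": [0, 0, 0], "fingers": 1},
  {"dp": [-0.02, 0, 0], "angular": [0, 0, 0], "fingers": 1},
])

```text
time: 7.7
tool_pos: [534.2, 85.2, 69.6]
tcp_rot: [180.0, -0.1, 122.9]
ft_force: [-2.1, 4.2, 5.4]
finger_gap: 29.3
grip_force: 31.7
```

Call:
step_arm([
  {"dp": [-0.002, 0, 0], "angular": [0, 0, 0], "fingers": 1},
  {"dp": [-0.004, 0, 0], "angular": [0, 0, 0], "fingers": 1},
  {"dp": [-0.006, 0, 0], "angular": [0, 0, 0], "fingers": 1},
  {"dp": [-0.008, 0, 0], "angular": [0, 0, 0], "fingers": 1},
  {"dp": [-0.01, 0, 0], "angular": [0, 0, 0], "fingers": 1},
  {"dp": [-0.01, 0, 0], "angular": [0, 0, 0], "fingers": 1},
  {"dp": [-0.01, 0, 0], "angular": [0, 0, 0], "fingers": 1},
  {"dp": [-0.01, 0, 0], "angular": [0, 0, 0], "fingers": 1},
])

```text
time: 8.7
tool_pos: [535.3, 83.5, 69.6]
tcp_rot: [180.0, -0.1, 122.9]
ft_force: [-3.3, 4.4, 6.0]
finger_gap: 29.4
grip_force: 31.7
```

```bash
python3 w.py
```

```text
t 8.7 F [-3.34  4.4   6.04] Fsaw [-2.61  4.87] Ftube [-0.41  5.51] M [ 0.64  0.55 -0.02] gap 29.354570710905325 31.70885682106018
end saw [ 51.94 -71.88] tcp saw [-8.94 65.21] 69.5815290459256 relyaw 23.94795742269025 [179.96  -0.06 122.95]
```

Call:
step_arm([
  {"dp": [-0.002, 0, 0], "angular": [0, 0, 0], "fingers": 1},
  {"dp": [-0.004, 0, 0], "angular": [0, 0, 0], "fingers": 1},
  {"dp": [-0.006, 0, 0], "angular": [0, 0, 0], "fingers": 1},
  {"dp": [-0.008, 0, 0], "angular": [0, 0, 0], "fingers": 1},
  {"dp": [-0.01, 0, 0], "angular": [0, 0, 0], "fingers": 1},
  {"dp": [-0.01, 0, 0], "angular": [0, 0, 0], "fingers": 1},
  {"dp": [-0.01, 0, 0], "angular": [0, 0, 0], "fingers": 1},
  {"dp": [-0.01, 0, 0], "angular": [0, 0, 0], "fingers": 1},
])

```text
time: 9.7
tool_pos: [536.0, 82.5, 69.6]
tcp_rot: [180.0, -0.1, 123.0]
ft_force: [-5.2, 7.5, 6.8]
finger_gap: 29.2
grip_force: 31.9
```

```bash
python3 w.py
```

```text
t 9.7 F [-5.21  7.47  6.77] Fsaw [-3.98  8.19] Ftube [-0.31  9.1 ] M [ 1.05  0.87 -0.04] gap 29.23663790844872 31.91764533519745
end saw [ 52.48 -73.03] tcp saw [-8.43 64.05] 69.59907335311821 relyaw 23.958470124791162 [179.97  -0.12 122.96]
```

Call:
step_arm([
  {"dp": [0.0276, -0.0005, 0], "angular": [0, 0, 0.0111], "fingers": 1},
  {"dp": [0, 0, 0], "angular": [0, 0, 0], "fingers": 1},
  {"dp": [0, 0, 0], "angular": [0, 0, 0], "fingers": 1},
  {"dp": [0, 0, 0], "angular": [0, 0, 0], "fingers": 1},
  {"dp": [0, 0, 0], "angular": [0, 0, 0], "fingers": 1},
  {"dp": [0, 0, 0], "angular": [0, 0, 0], "fingers": 1},
  {"dp": [0, 0, 0], "angular": [0, 0, 0], "fingers": 1},
])

```text
validation failed for argument at $.ta...
```

That call was malformed: seven rows, with the axes swapped. It was refused, so nothing moved. Here is the correct swing.

Call:
step_arm([
  {"dp": [-0.0005, 0.0276, 0], "angular": [0, 0, 0.0111], "fingers": 1},
  {"dp": [-0.0019, 0.0551, 0], "angular": [0, 0, 0.0222], "fingers": 1},
  {"dp": [-0.0043, 0.0826, 0], "angular": [0, 0, 0.0333], "fingers": 1},
  {"dp": [-0.0077, 0.1099, 0], "angular": [0, 0, 0.0444], "fingers": 1},
  {"dp": [-0.012, 0.1372, 0], "angular": [0, 0, 0.0556], "fingers": 1},
  {"dp": [-0.0173, 0.1642, 0], "angular": [0, 0, 0.0667], "fingers": 1},
  {"dp": [-0.0173, 0.1642, 0], "angular": [0, 0, 0.0667], "fingers": 1},
  {"dp": [-0.0173, 0.1642, 0], "angular": [0, 0, 0.0667], "fingers": 1},
])

```text
time: 10.7
tool_pos: [564.9, 97.3, 69.6]
tcp_rot: [-179.9, -0.2, 110.9]
ft_force: [-7.7, 6.2, 9.7]
finger_gap: 29.2
grip_force: 32.9
```

```bash
python3 w.py
```

```text
t 10.7 F [-7.71  6.16  9.72] Fsaw [-6.66  7.29] Ftube [-5.01  8.5 ] M [ 0.98  1.39 -0.72] gap 29.17562656479888 32.91862338781357
end saw [ 53.33 -72.57] tcp saw [22.38 74.21] 69.55452108559064 relyaw 11.90706040710215 [-179.93   -0.15  110.91]
```

Call:
step_arm([
  {"dp": [-0.0005, 0.0276, -0.003], "angular": [0, 0, 0.0111], "fingers": 1},
  {"dp": [-0.0019, 0.0551, -0.005], "angular": [0, 0, 0.0222], "fingers": 1},
  {"dp": [-0.0043, 0.0826, -0.005], "angular": [0, 0, 0.0333], "fingers": 1},
  {"dp": [-0.0077, 0.1099, -0.005], "angular": [0, 0, 0.0444], "fingers": 1},
  {"dp": [-0.0097, 0.1235, -0.005], "angular": [0, 0, 0.05], "fingers": 1},
  {"dp": [-0.0108, 0.1304, -0.005], "angular": [0, 0, 0.0528], "fingers": 1},
  {"dp": [-0.0108, 0.1304, -0.005], "angular": [0, 0, 0.0528], "fingers": 1},
  {"dp": [-0.0108, 0.1304, -0.005], "angular": [0, 0, 0.0528], "fingers": 1},
])

```text
time: 11.7
tool_pos: [588.9, 104.6, 69.6]
tcp_rot: [-179.8, -0.2, 101.4]
ft_force: [-10.7, 6.5, 7.9]
finger_gap: 29.2
grip_force: 32.8
```

```bash
python3 w.py
```

```text
t 11.7 F [-10.7    6.48   7.89] Fsaw [-9.56  8.08] Ftube [-9.21  8.47] M [ 0.95  1.66 -0.73] gap 29.211956750732725 32.77162402868271
end saw [ 53.54 -72.18] tcp saw [47.24 77.68] 69.64785199496262 relyaw 2.4055875884751856 [-179.77   -0.16  101.41]
```

Call:
step_arm([
  {"dp": [0, 0.004, 0], "angular": [0, 0, 0.0017], "fingers": 1},
  {"dp": [0, 0.008, 0], "angular": [0, 0, 0.0033], "fingers": 1},
  {"dp": [0, 0.012, 0], "angular": [0, 0, 0.005], "fingers": 1},
  {"dp": [0, 0.0165, 0], "angular": [0, 0, 0.0067], "fingers": 1},
  {"dp": [0, 0.0165, 0], "angular": [0, 0, 0.0067], "fingers": 1},
  {"dp": [0, 0.0165, 0], "angular": [0, 0, 0.0067], "fingers": 1},
  {"dp": [0, 0.0165, 0], "angular": [0, 0, 0.0067], "fingers": 1},
  {"dp": [0, 0.0165, 0], "angular": [0, 0, 0.0067], "fingers": 1},
])

```text
time: 12.7
tool_pos: [592.0, 105.3, 69.6]
tcp_rot: [-179.8, -0.2, 100.2]
ft_force: [-11.8, 6.3, 8.6]
finger_gap: 29.4
grip_force: 32.8
```

```bash
python3 w.py
```

```text
t 12.7 F [-11.83   6.35   8.62] Fsaw [-10.69   8.12] Ftube [-10.52   8.34] M [ 0.96  1.74 -0.7 ] gap 29.358281550400406 32.75114715099335
end saw [ 53.56 -72.16] tcp saw [50.42 77.81] 69.64002174133401 relyaw 1.2013052860167903 [-179.75   -0.15  100.2 ]
```

Call:
step_arm([
  {"dp": [0, 0.004, 0], "angular": [0, 0, 0.0017], "fingers": 1},
  {"dp": [0, 0.008, 0], "angular": [0, 0, 0.0033], "fingers": 1},
  {"dp": [0, 0.012, 0], "angular": [0, 0, 0.005], "fingers": 1},
  {"dp": [0, 0.0165, 0], "angular": [0, 0, 0.0067], "fingers": 1},
  {"dp": [0, 0.0165, 0], "angular": [0, 0, 0.0067], "fingers": 1},
  {"dp": [0, 0.0165, 0], "angular": [0, 0, 0.0067], "fingers": 1},
  {"dp": [0, 0.0165, 0], "angular": [0, 0, 0.0067], "fingers": 1},
  {"dp": [0, 0.0165, 0], "angular": [0, 0, 0.0067], "fingers": 1},
])

```text
time: 13.7
tool_pos: [595.3, 105.9, 69.6]
tcp_rot: [-179.8, -0.2, 99.0]
ft_force: [-11.4, 6.4, 8.1]
finger_gap: 29.3
grip_force: 32.7
```

```bash
python3 w.py
python3 - <<'E'
from fit import *
a=snapshot('side')[165:240,300:420]; b=snapshot('top')[145:220,270:390]
cv2.imwrite('pics/c.png',np.vstack([cv2.resize(x,(480,300),interpolation=cv2.INTER_CUBIC) for x in (a,b)]))
E
```

```text
t 13.7 F [-11.37   6.41   8.06] Fsaw [-10.23   8.11] Ftube [-10.23   8.11] M [ 0.98  1.71 -0.72] gap 29.315817192028746 32.72983878850937
end saw [ 53.75 -72.08] tcp saw [53.76 77.92] 69.6159763945804 relyaw -0.0024091085610535856 [-179.76   -0.15   99.  ]
```

View pics/c.png

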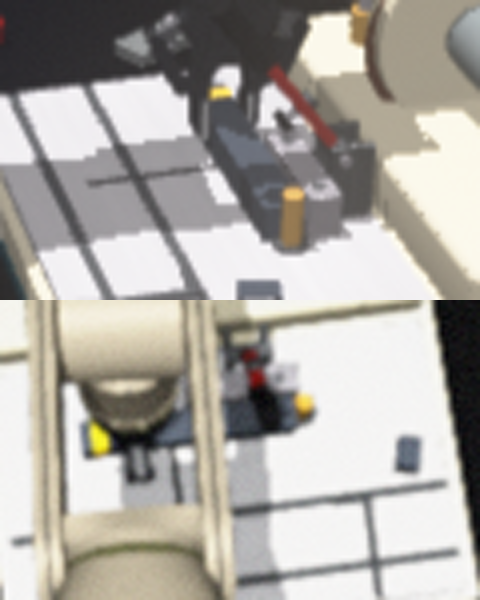

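The picture shows the tube nearly in line, with its plain end at the post (side crop 290,235; top crop 300,405). Next I'll press towards the jaw in small steps.

Call:
step_arm([
  {"dp": [0, 0.002, 0], "angular": [0, 0, 0], "fingers": 1},
  {"dp": [0, 0.004, 0], "angular": [0, 0, 0], "fingers": 1},
  {"dp": [0, 0.006, 0], "angular": [0, 0, 0], "fingers": 1},
  {"dp": [0, 0.006, 0], "angular": [0, 0, 0], "fingers": 1},
  {"dp": [0, 0.006, 0], "angular": [0, 0, 0], "fingers": 1},
  {"dp": [0, 0.006, 0], "angular": [0, 0, 0], "fingers": 1},
  {"dp": [0, 0.006, 0], "angular": [0, 0, 0], "fingers": 1},
  {"dp": [0, 0.006, 0], "angular": [0, 0, 0], "fingers": 1},
])

```text
time: 14.8
tool_pos: [596.2, 106.0, 69.6]
tcp_rot: [-179.7, -0.2, 99.0]
ft_force: [-12.2, 6.3, 8.3]
finger_gap: 29.3
grip_force: 33.3
```

```bash
python3 w.py
```

```text
t 14.8 F [-12.21   6.28   8.27] Fsaw [-11.08   8.11] Ftube [-11.08   8.11] M [ 0.94  1.96 -0.82] gap 29.315100441839103 33.28547269105911
end saw [ 54.7 -72.1] tcp saw [54.74 77.9 ] 69.62659482378744 relyaw -0.016078546938103955 [-179.73   -0.15   98.98]
```

Call:
step_arm([
  {"dp": [0, 0.002, -0.003], "angular": [0, 0, 0], "fingers": 1},
  {"dp": [0, 0.004, -0.006], "angular": [0, 0, 0], "fingers": 1},
  {"dp": [0, 0.005, -0.008], "angular": [0, 0, 0], "fingers": 1},
  {"dp": [0, 0.005, -0.008], "angular": [0, 0, 0], "fingers": 1},
  {"dp": [0, 0.005, -0.008], "angular": [0, 0, 0], "fingers": 1},
  {"dp": [0, 0.005, -0.008], "angular": [0, 0, 0], "fingers": 1},
  {"dp": [0, 0.005, -0.008], "angular": [0, 0, 0], "fingers": 1},
  {"dp": [0, 0.005, -0.008], "angular": [0, 0, 0], "fingers": 1},
])

```text
time: 15.8
tool_pos: [597.1, 106.1, 69.8]
tcp_rot: [-179.7, -0.2, 99.0]
ft_force: [-6.1, 6.6, -2.6]
finger_gap: 29.5
grip_force: 31.6
```

```bash
python3 w.py
```

```text
t 15.8 F [-6.06  6.56 -2.6 ] Fsaw [-4.96  7.43] Ftube [-4.96  7.43] M [ 1.04  0.94 -0.74] gap 29.502590524178473 31.572664082050323
end saw [ 55.56 -72.13] tcp saw [55.58 77.87] 69.76625213354012 relyaw -0.01063402614229858 [-179.71   -0.15   98.99]
```

Call:
step_arm([
  {"dp": [0, 0.002, 0], "angular": [0, 0, 0], "fingers": 1},
  {"dp": [0, 0.004, 0], "angular": [0, 0, 0], "fingers": 1},
  {"dp": [0, 0.006, 0], "angular": [0, 0, 0], "fingers": 1},
  {"dp": [0, 0.006, 0], "angular": [0, 0, 0], "fingers": 1},
  {"dp": [0, 0.006, 0], "angular": [0, 0, 0], "fingers": 1},
  {"dp": [0, 0.006, 0], "angular": [0, 0, 0], "fingers": 1},
  {"dp": [0, 0.006, 0], "angular": [0, 0, 0], "fingers": 1},
  {"dp": [0, 0.006, 0], "angular": [0, 0, 0], "fingers": 1},
])

```text
time: 16.8
tool_pos: [598.2, 106.3, 69.8]
tcp_rot: [-179.7, -0.2, 99.0]
ft_force: [-6.3, 6.8, -2.4]
finger_gap: 29.5
grip_force: 31.6
```

```bash
python3 w.py
```

```text
t 16.8 F [-6.27  6.83 -2.35] Fsaw [-5.13  7.73] Ftube [-5.13  7.73] M [ 0.95  1.   -0.75] gap 29.476812860861827 31.645025610923767
end saw [ 56.75 -72.11] tcp saw [56.76 77.89] 69.76352652292792 relyaw -0.006351660788268987 [-179.7    -0.15   98.99]
```

Call:
step_arm([
  {"dp": [0, 0.002, 0], "angular": [0, 0, 0], "fingers": 1},
  {"dp": [0, 0.004, 0], "angular": [0, 0, 0], "fingers": 1},
  {"dp": [0, 0.006, 0], "angular": [0, 0, 0], "fingers": 1},
  {"dp": [0, 0.008, 0], "angular": [0, 0, 0], "fingers": 1},
  {"dp": [0, 0.008, 0], "angular": [0, 0, 0], "fingers": 1},
  {"dp": [0, 0.008, 0], "angular": [0, 0, 0], "fingers": 1},
  {"dp": [0, 0.008, 0], "angular": [0, 0, 0], "fingers": 1},
  {"dp": [0, 0.008, 0], "angular": [0, 0, 0], "fingers": 1},
])

```text
time: 17.8
tool_pos: [598.4, 106.4, 69.7]
tcp_rot: [-179.5, -0.2, 99.0]
ft_force: [-14.7, 5.8, 4.4]
finger_gap: 29.4
grip_force: 32.8
```

```bash
python3 w.py
```

```text
t 17.8 F [-14.72   5.77   4.38] Fsaw [-13.63   8.  ] Ftube [-13.63   8.  ] M [ 0.76  2.21 -0.77] gap 29.413318633283414 32.844403088092804
end saw [ 56.86 -72.1 ] tcp saw [56.9 77.9] 69.70485589287237 relyaw -0.014381635811787419 [-179.52   -0.16   98.99]
```

Call:
step_arm([
  {"dp": [0, 0, 0], "angular": [0, 0, -0.0011], "fingers": 1},
  {"dp": [0, 0, 0], "angular": [0, 0, -0.0022], "fingers": 1},
  {"dp": [0, 0, 0], "angular": [0, 0, -0.0022], "fingers": 1},
  {"dp": [0, 0, 0], "angular": [0, 0, -0.0022], "fingers": 1},
  {"dp": [0, 0, 0], "angular": [0, 0, -0.0022], "fingers": 1},
  {"dp": [0, 0, 0], "angular": [0, 0, -0.0022], "fingers": 1},
  {"dp": [0, 0, 0], "angular": [0, 0, -0.0022], "fingers": 1},
  {"dp": [0, 0, 0], "angular": [0, 0, -0.0022], "fingers": 1},
])

```text
time: 18.8
tool_pos: [598.3, 106.4, 69.7]
tcp_rot: [-179.5, -0.2, 99.4]
ft_force: [-14.4, 5.2, 3.9]
finger_gap: 29.4
grip_force: 34.9
```

```bash
python3 w.py
```

```text
t 18.8 F [-14.44   5.22   3.93] Fsaw [-13.45   7.41] Ftube [-13.4   7.5] M [ 0.88  2.22 -0.9 ] gap 29.44121664834412 34.93198603391647
end saw [ 57.85 -72.03] tcp saw [56.87 77.97] 69.65707629793506 relyaw 0.3747697242409771 [-179.51   -0.17   99.37]
```

Call:
step_arm([
  {"dp": [0, 0, 0], "angular": [0, 0, -0.0015], "fingers": 1},
  {"dp": [0, 0, 0], "angular": [0, 0, -0.0033], "fingers": 1},
  {"dp": [0, 0, 0], "angular": [0, 0, -0.0033], "fingers": 1},
  {"dp": [0, 0, 0], "angular": [0, 0, -0.0033], "fingers": 1},
  {"dp": [0, 0, 0], "angular": [0, 0, -0.0033], "fingers": 1},
  {"dp": [0, 0, 0], "angular": [0, 0, -0.0033], "fingers": 1},
  {"dp": [0, 0, 0], "angular": [0, 0, -0.0033], "fingers": 1},
  {"dp": [0, 0, 0], "angular": [0, 0, -0.0033], "fingers": 1},
])

```text
time: 19.8
tool_pos: [598.3, 106.5, 69.7]
tcp_rot: [-179.5, -0.2, 100.0]
ft_force: [-14.1, 5.7, 4.6]
finger_gap: 29.0
grip_force: 38.4
```

```bash
python3 w.py
```

```text
t 19.8 F [-14.08   5.7    4.56] Fsaw [-13.02   7.83] Ftube [-12.88   8.05] M [ 0.95  2.34 -0.96] gap 29.044047032084645 38.384243845939636
end saw [ 59.35 -71.89] tcp saw [56.82 78.09] 69.70017266164864 relyaw 0.9687869997791267 [-179.51   -0.18   99.97]
```

Call:
step_arm([
  {"dp": [0, 0, 0], "angular": [0, 0, 0.002], "fingers": 1},
  {"dp": [0, 0, 0], "angular": [0, 0, 0.0045], "fingers": 1},
  {"dp": [0, 0, 0], "angular": [0, 0, 0.0045], "fingers": 1},
  {"dp": [0, 0, 0], "angular": [0, 0, 0.0045], "fingers": 1},
  {"dp": [0, 0, 0], "angular": [0, 0, 0.0045], "fingers": 1},
  {"dp": [0, 0, 0], "angular": [0, 0, 0.0045], "fingers": 1},
  {"dp": [0, 0, 0], "angular": [0, 0, 0.0045], "fingers": 1},
  {"dp": [0, 0, 0], "angular": [0, 0, 0.0045], "fingers": 1},
])

```text
time: 20.8
tool_pos: [598.5, 106.6, 69.7]
tcp_rot: [-179.5, -0.2, 99.2]
ft_force: [-13.8, 5.9, 2.6]
finger_gap: 29.4
grip_force: 34.2
```

```bash
python3 w.py
```

```text
t 20.8 F [-13.79   5.9    2.57] Fsaw [-12.7    7.98] Ftube [-12.67   8.03] M [ 1.04  2.13 -0.3 ] gap 29.358245549198248 34.17195796966553
end saw [ 57.56 -71.89] tcp saw [57.01 78.11] 69.71620870927143 relyaw 0.21130344156328817 [-179.53   -0.16   99.21]
```

Call:
step_arm([
  {"dp": [0.003, 0, 0], "angular": [0, 0, 0], "fingers": 1},
  {"dp": [0.006, 0, 0], "angular": [0, 0, 0], "fingers": 1},
  {"dp": [0.006, 0, 0], "angular": [0, 0, -0.001], "fingers": 1},
  {"dp": [0.006, 0, 0], "angular": [0, 0, -0.0022], "fingers": 1},
  {"dp": [0.006, 0, 0], "angular": [0, 0, -0.0022], "fingers": 1},
  {"dp": [0.006, 0, 0], "angular": [0, 0, -0.0022], "fingers": 1},
  {"dp": [0.006, 0, 0], "angular": [0, 0, -0.0022], "fingers": 1},
  {"dp": [0.006, 0, 0], "angular": [0, 0, -0.0022], "fingers": 1},
])

```text
time: 21.8
tool_pos: [598.6, 106.6, 69.7]
tcp_rot: [-179.5, -0.1, 99.5]
ft_force: [-11.9, 1.1, 3.5]
finger_gap: 29.6
grip_force: 37.2
```

```bash
python3 w.py
```

```text
t 21.8 F [-11.93   1.15   3.5 ] Fsaw [-11.61   3.  ] Ftube [-11.58   3.11] M [ 0.28  1.91 -0.82] gap 29.574754139280923 37.23012328147888
end saw [ 58.53 -71.84] tcp saw [57.12 78.16] 69.70442775305123 relyaw 0.5404182343166894 [-179.55   -0.09   99.54]
```

Call:
step_arm([
  {"dp": [0, 0, 0], "angular": [0, 0, -0.001], "fingers": 1},
  {"dp": [0, 0, 0], "angular": [0, 0, -0.002], "fingers": 1},
  {"dp": [0, 0, 0], "angular": [0, 0, -0.0025], "fingers": 1},
  {"dp": [0, 0, 0], "angular": [0, 0, -0.0025], "fingers": 1},
  {"dp": [0, 0, 0], "angular": [0, 0, -0.0025], "fingers": 1},
  {"dp": [0, 0, 0], "angular": [0, 0, -0.0025], "fingers": 1},
  {"dp": [0, 0, 0], "angular": [0, 0, -0.0025], "fingers": 1},
  {"dp": [0, 0, 0], "angular": [0, 0, -0.0025], "fingers": 1},
])

```text
time: 22.8
tool_pos: [598.4, 106.6, 69.7]
tcp_rot: [-179.5, -0.1, 100.0]
ft_force: [-13.1, 1.3, 3.9]
finger_gap: 29.4
grip_force: 39.5
```

```bash
python3 w.py
```

```text
t 22.8 F [-13.12   1.33   3.87] Fsaw [-12.75   3.36] Ftube [-12.69   3.58] M [ 0.21  2.08 -1.08] gap 29.406690158635357 39.45617079734802
end saw [ 59.52 -71.84] tcp saw [56.99 78.14] 69.73557934755924 relyaw 0.9641689456993561 [-179.53   -0.1    99.96]
```

Call:
step_arm([
  {"dp": [-0.002, 0, 0], "angular": [0, 0, 0], "fingers": 1},
  {"dp": [-0.004, 0, 0], "angular": [0, 0, 0], "fingers": 1},
  {"dp": [-0.006, 0, 0], "angular": [0, 0, 0], "fingers": 1},
  {"dp": [-0.007, 0, 0], "angular": [0, 0, 0], "fingers": 1},
  {"dp": [-0.007, 0, 0], "angular": [0, 0, 0], "fingers": 1},
  {"dp": [-0.007, 0, 0], "angular": [0, 0, 0], "fingers": 1},
  {"dp": [-0.007, 0, 0], "angular": [0, 0, 0], "fingers": 1},
  {"dp": [-0.007, 0, 0], "angular": [0, 0, 0], "fingers": 1},
])

```text
time: 23.8
tool_pos: [598.4, 106.5, 69.7]
tcp_rot: [-179.5, -0.2, 100.0]
ft_force: [-14.6, 7.6, 4.1]
finger_gap: 29.4
grip_force: 39.6
```

```bash
python3 w.py
```

```text
t 23.8 F [-14.57   7.64   4.11] Fsaw [-13.2    9.82] Ftube [-13.03  10.05] M [ 1.16  2.24 -1.15] gap 29.37774412352212 39.64812934398651
end saw [ 59.52 -71.88] tcp saw [56.93 78.09] 69.69243042612541 relyaw 0.9890803871068243 [-179.52   -0.21   99.99]
```

Call:
step_arm([
  {"dp": [0, 0, 0], "angular": [0, 0, 0], "fingers": 0.55},
  {"dp": [0, 0, 0], "angular": [0, 0, 0], "fingers": 0.5},
  {"dp": [0, 0, 0], "angular": [0, 0, 0], "fingers": 0.4},
  {"dp": [0, 0, 0], "angular": [0, 0, 0], "fingers": 0.3},
  {"dp": [0, 0, 0], "angular": [0, 0, 0], "fingers": 0.25},
  {"dp": [0, 0, 0], "angular": [0, 0, 0], "fingers": 0.25},
  {"dp": [0, 0, -0.1], "angular": [0, 0, 0], "fingers": 0.25},
  {"dp": [0, 0, -0.25], "angular": [0, 0, 0], "fingers": 0.25},
])

```text
time: 24.8
tool_pos: [601.9, 105.0, 122.6]
tcp_rot: [-179.9, -0.0, 100.0]
ft_force: [-0.3, -0.3, 0.5]
finger_gap: 64.0
grip_force: 0.0
```

Call:
step_arm([
  {"dp": [0, 0, -0.2], "angular": [0, 0, 0], "fingers": 0.25},
  {"dp": [0, 0, -0.4], "angular": [0, 0, 0], "fingers": 0.5},
  {"dp": [0.1, -0.2, -0.6], "angular": [0, 0, 0], "fingers": 1},
  {"dp": [0.2, -0.5, -0.6], "angular": [0, 0, 0], "fingers": 1},
  {"dp": [0.2, -0.7, -0.6], "angular": [0, 0, 0], "fingers": 1},
  {"dp": [0.2, -0.8, -0.6], "angular": [0, 0, 0], "fingers": 1},
  {"dp": [0.2, -0.8, -0.6], "angular": [0, 0, 0], "fingers": 1},
  {"dp": [0.2, -0.8, -0.6], "angular": [0, 0, 0], "fingers": 1},
])

```text
time: 25.8
tool_pos: [438.8, 116.6, 243.0]
tcp_rot: [179.9, 0.0, 100.0]
ft_force: [0.6, 0.1, 0.3]
finger_gap: -0.2
grip_force: 0.0
```

```bash
python3 w.py
python3 - <<'E'
from draw import *
s=np.load('saw.npy')
ims={n:snapshot(n) for n in('side','top')}
c=T(s,[55,28,75])[0]; M=tubemasks(c)
for n in list(M):
  if n=='top' : pass
p,e=fit_tube([c[0],c[1],s[2]],M); print('fit',p,np.degrees(p[2]),e,'exp',c)
for n in M: print(n,fit_tube([c[0],c[1],s[2]],{n:M[n]}))
for l in('tube_end','clamp_grip'):
  for n in ims: print(l,n,[(np.round(q['at'],1),round(q['conf'],2)) for q in pinpoint(n,l)[:2]])
p=np.array([c[0],c[1],s[2]])
a=draw('side',ims['side'],s,p,(300,160,120,72),5,'');b=draw('top',ims['top'],s,p,(270,140,120,72),5,'')
cv2.imwrite('pics/d.png',cv2.resize(np.vstack([a,b]),(500,600),interpolation=cv2.INTER_AREA))
E
```

```text
t 25.8 F [0.57 0.1  0.34] Fsaw [0.58 0.01] Ftube [0.58 0.  ] M [ 0.07  0.02 -0.  ] gap -0.16543527522150298 0.0
end saw [-96.38 -37.02] tcp saw [-99.07 112.95] 243.0022042500784 relyaw 1.0280114588421725 [179.88   0.   100.03]
side 0.74 483
top 0.74 182
fit [604.68  57.05   0.15] 8.464746093750003 471.875 exp [604.31  56.77  75.  ]
side (array([603.17,  68.42,   0.12]), np.float64(89.5625))
top (array([604.92,  54.48,   0.16]), np.float64(357.125))
tube_end side [(array([367.8, 220.3]), 0.76), (array([244. , 190.3]), 0.62)]
tube_end top [(array([344.7, 171. ]), 0.73), (array([237.7, 282.4]), 0.68)]
clamp_grip side [(array([358.5, 174.3]), 0.62), (array([347. , 232.2]), 0.26)]
clamp_grip top [(array([335.5, 173.2]), 0.64), (array([374.3, 184.4]), 0.54)]
```

View pics/d.png

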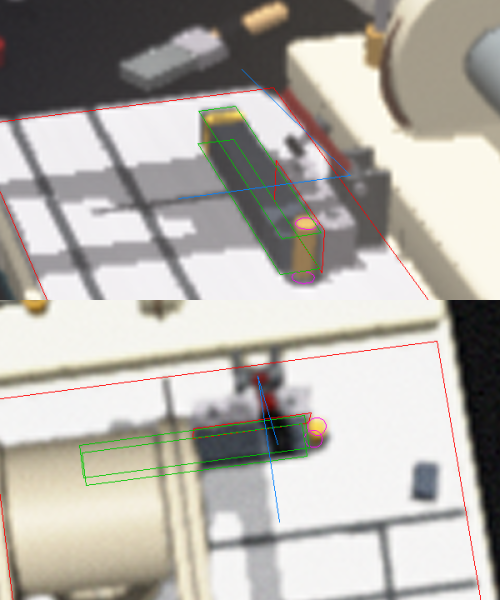

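The tube lies on the outline expected for the aligned pose, with its plain end at the post (side crop 300,275; top crop 312,430). The lever is still raised. Next is the lever path.

Run:
```python
from mv import *
s=np.load('saw.npy'); s[:2]+=1.97*np.array([np.cos(s[2]),np.sin(s[2])]); np.save('saw.npy',s); print(s)
w=T(s,[50,-35,285])[0]; go(*w,99)
yv=np.array([-np.sin(s[2]),np.cos(s[2]),0]); h=T(s,[105,-35,112])[0]
for n,px in(('side',(358.5,174.3)),('top',(335.5,173.2)),('top',(341,178.4))):
    o,d=ray(n,[px]); 
    if n=='side': X=o+d[0]*((h-o)@yv)/(d[0]@yv); v=X-h; print('grip',X,np.linalg.norm(v),np.arctan2(v[2],-v[:2]@[np.cos(s[2]),np.sin(s[2])]))
for th in(.8,.9,1.0):
    X=T(s,[105-131*np.cos(th),-35,112+131*np.sin(th)]); print(th,proj('side',X),proj('top',X))
```

```text
[556.31  20.82   0.16]
from [438.1  116.5  241.66] [-179.96   -0.    100.04] dp [-0.75  0.75 -0.22] ang [-0.   -0.    0.01]
grip [580.56 -10.78 216.06] 134.9931789672465 0.8802130322927197
0.8 [[356.66 177.61]] [[336.19 175.35]]
0.9 [[359.98 174.56]] [[335.88 171.95]]
1.0 [[363.55 171.79]] [[335.53 168.35]]
```

Call:
step_arm([
  {"dp": [0, 0, -0.22], "angular": [0, 0, 0.006], "fingers": 1},
  {"dp": [-0.2, 0.2, -0.22], "angular": [0, 0, 0.006], "fingers": 1},
  {"dp": [-0.4, 0.4, -0.22], "angular": [0, 0, 0.006], "fingers": 1},
  {"dp": [-0.6, 0.6, -0.22], "angular": [0, 0, 0.006], "fingers": 1},
  {"dp": [-0.75, 0.75, -0.22], "angular": [0, 0, 0.006], "fingers": 1},
  {"dp": [-0.75, 0.75, -0.22], "angular": [0, 0, 0.006], "fingers": 1},
  {"dp": [-0.75, 0.75, -0.22], "angular": [0, 0, 0.006], "fingers": 1},
  {"dp": [-0.75, 0.75, -0.22], "angular": [0, 0, 0.006], "fingers": 1},
])

```text
time: 27.2
tool_pos: [611.3, -4.3, 286.4]
tcp_rot: [180.0, -0.0, 99.0]
ft_force: [0.3, -0.2, 0.0]
finger_gap: 0.1
grip_force: 0.0
```

```bash
python3 w.py
python3 - <<'E'
from mv import *
s=np.load('saw.npy'); 
for x,z in((47,240),(30,219),(19,207),(1,186),(-11,162),(-22,136),(-26,128)): go(*T(s,[x,-35,z])[0],99)
E
```

```text
t 27.2 F [ 0.26 -0.2   0.02] Fsaw [ 0.22 -0.24] Ftube [ 0.22 -0.24] M [ 0.04 -0.03  0.  ] gap 0.09347837581468658 0.0
end saw [  50.46 -183.38] tcp saw [ 50.43 -33.38] 286.3813003248716 relyaw 0.008852660557877812 [179.97  -0.    99.01]
from [611.34  -4.26 286.38] [179.97  -0.    99.01] dp [-0.01 -0.02  0.23] ang [ 0. -0.  0.]
from [611.34  -4.26 286.38] [179.97  -0.    99.01] dp [-0.01 -0.1   0.34] ang [ 0. -0.  0.]
from [611.34  -4.26 286.38] [179.97  -0.    99.01] dp [-0.01 -0.16  0.4 ] ang [ 0. -0.  0.]
from [611.34  -4.26 286.38] [179.97  -0.    99.01] dp [-0.01 -0.25  0.5 ] ang [ 0. -0.  0.]
from [611.34  -4.26 286.38] [179.97  -0.    99.01] dp [-0.01 -0.31  0.62] ang [ 0. -0.  0.]
from [611.34  -4.26 286.38] [179.97  -0.    99.01] dp [-0.01 -0.36  0.75] ang [ 0. -0.  0.]
from [611.34  -4.26 286.38] [179.97  -0.    99.01] dp [-0.01 -0.38  0.79] ang [ 0. -0.  0.]
```

Call:
step_arm([
  {"dp": [-0.01, -0.01, 0.12], "angular": [0, 0, 0], "fingers": 1},
  {"dp": [-0.01, -0.02, 0.23], "angular": [0, 0, 0], "fingers": 1},
  {"dp": [-0.01, -0.05, 0.28], "angular": [0, 0, 0], "fingers": 1},
  {"dp": [-0.01, -0.08, 0.31], "angular": [0, 0, 0], "fingers": 1},
  {"dp": [-0.01, -0.1, 0.34], "angular": [0, 0, 0], "fingers": 1},
  {"dp": [-0.01, -0.13, 0.37], "angular": [0, 0, 0], "fingers": 1},
  {"dp": [-0.01, -0.16, 0.4], "angular": [0, 0, 0], "fingers": 1},
  {"dp": [-0.01, -0.16, 0.4], "angular": [0, 0, 0], "fingers": 1},
])

```text
time: 28.2
tool_pos: [579.7, -12.1, 205.2]
tcp_rot: [-179.9, -0.0, 98.9]
ft_force: [0.4, 0.2, 1.0]
finger_gap: 0.4
grip_force: 0.0
```

```bash
python3 w.py
```

```text
t 28.2 F [0.39 0.17 1.04] Fsaw [0.42 0.11] Ftube [0.42 0.11] M [-0.05 -0.02  0.03] gap 0.3622292789892099 0.04144603502936661
end saw [  17.85 -186.21] tcp saw [ 18.   -36.21] 205.22335535682916 relyaw -0.054981867007782625 [-179.93   -0.01   98.95]
```

Call:
step_arm([
  {"dp": [0, -0.04, 0.05], "angular": [0, 0, 0], "fingers": 1},
  {"dp": [0, -0.085, 0.1], "angular": [0, 0, 0], "fingers": 1},
  {"dp": [0, -0.115, 0.16], "angular": [0, 0, 0], "fingers": 1},
  {"dp": [0, -0.145, 0.22], "angular": [0, 0, 0], "fingers": 1},
  {"dp": [0, -0.17, 0.27], "angular": [0, 0, 0], "fingers": 1},
  {"dp": [0, -0.19, 0.31], "angular": [0, 0, 0], "fingers": 1},
  {"dp": [0, -0.2, 0.345], "angular": [0, 0, 0], "fingers": 1},
  {"dp": [0, -0.2, 0.345], "angular": [0, 0, 0], "fingers": 1},
])

```text
time: 29.2
tool_pos: [540.3, -18.2, 136.1]
tcp_rot: [-179.9, -0.0, 99.0]
ft_force: [0.2, 0.0, -0.6]
finger_gap: 0.0
grip_force: 0.0
```

```bash
python3 w.py
python3 - <<'E'
from fit import *
a=snapshot('side')[165:240,300:420]; b=snapshot('top')[145:220,270:390]
cv2.imwrite('pics/e.png',np.vstack([cv2.resize(x,(480,300),interpolation=cv2.INTER_CUBIC) for x in (a,b)]))
E
```

```text
t 29.2 F [ 0.2   0.02 -0.65] Fsaw [ 0.2  -0.01] Ftube [ 0.2  -0.01] M [ 0.   -0.   -0.03] gap 0.04476869649744462 0.0
end saw [ -21.98 -186.04] tcp saw [-21.87 -36.04] 136.07691804961664 relyaw -0.04177457076640678 [-179.91   -0.02   98.96]
```

View pics/e.png

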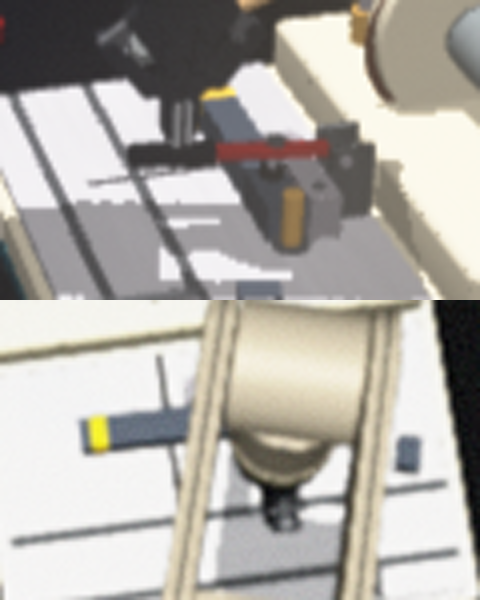

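The lever is nearly level (side crop: grip 160,153; red arm to 330,148) and the tube still sits at the post. Now lower it until the foot bears on the tube.

Call:
step_arm([
  {"dp": [0, -0.005, 0.02], "angular": [0, 0, 0], "fingers": 1},
  {"dp": [0, -0.01, 0.035], "angular": [0, 0, 0], "fingers": 1},
  {"dp": [0, -0.015, 0.05], "angular": [0, 0, 0], "fingers": 1},
  {"dp": [0, -0.02, 0.06], "angular": [0, 0, 0], "fingers": 1},
  {"dp": [0, -0.02, 0.065], "angular": [0, 0, 0], "fingers": 1},
  {"dp": [0, -0.02, 0.07], "angular": [0, 0, 0], "fingers": 1},
  {"dp": [0, -0.02, 0.07], "angular": [0, 0, 0], "fingers": 1},
  {"dp": [0, -0.02, 0.07], "angular": [0, 0, 0], "fingers": 1},
])

```text
time: 30.3
tool_pos: [536.9, -18.8, 122.7]
tcp_rot: [-180.0, -0.0, 99.0]
ft_force: [-0.4, -0.2, 0.6]
finger_gap: 0.1
grip_force: 0.0
```

```bash
python3 w.py
```

```text
t 30.3 F [-0.38 -0.22  0.62] Fsaw [-0.41 -0.16] Ftube [-0.41 -0.16] M [ 0.03 -0.01  0.01] gap 0.1240893349463826 0.037155558820813894
end saw [ -25.49 -186.12] tcp saw [-25.39 -36.12] 122.69384801946777 relyaw -0.039656176195308035 [-179.97   -0.01   98.96]
```

Down another 2 mm, then check the force.

Call:
step_arm([
  {"dp": [0, 0, 0.002], "angular": [0, 0, 0], "fingers": 1},
  {"dp": [0, 0, 0.004], "angular": [0, 0, 0], "fingers": 1},
  {"dp": [0, 0, 0.006], "angular": [0, 0, 0], "fingers": 1},
  {"dp": [0, 0, 0.008], "angular": [0, 0, 0], "fingers": 1},
  {"dp": [0, 0, 0.01], "angular": [0, 0, 0], "fingers": 1},
  {"dp": [0, 0, 0.01], "angular": [0, 0, 0], "fingers": 1},
  {"dp": [0, 0, 0.01], "angular": [0, 0, 0], "fingers": 1},
  {"dp": [0, 0, 0.01], "angular": [0, 0, 0], "fingers": 1},
])

```text
time: 31.3
tool_pos: [537.0, -18.9, 121.7]
tcp_rot: [-180.0, 0.0, 99.0]
ft_force: [-5.2, -0.0, 8.2]
finger_gap: -0.1
grip_force: 4.3
```

Call:
step_arm([
  {"dp": [0, 0, 0.002], "angular": [0, 0, 0], "fingers": 1},
  {"dp": [0, 0, 0.004], "angular": [0, 0, 0], "fingers": 1},
  {"dp": [0, 0, 0.006], "angular": [0, 0, 0], "fingers": 1},
  {"dp": [0, 0, 0.006], "angular": [0, 0, 0], "fingers": 1},
  {"dp": [0, 0, 0.006], "angular": [0, 0, 0], "fingers": 1},
  {"dp": [0, 0, 0.006], "angular": [0, 0, 0], "fingers": 1},
  {"dp": [0, 0, 0.006], "angular": [0, 0, 0], "fingers": 1},
  {"dp": [0, 0, 0.006], "angular": [0, 0, 0], "fingers": 1},
])

```text
time: 32.3
tool_pos: [537.1, -18.9, 121.4]
tcp_rot: [180.0, 0.0, 99.0]
ft_force: [-9.5, 0.3, 15.2]
finger_gap: -0.3
grip_force: 7.9
```

The foot is loaded, with a stiff stop at level. Now retreat straight up and away from the saw.

Call:
step_arm([
  {"dp": [0, 0, -0.02], "angular": [0, 0, 0], "fingers": 1},
  {"dp": [0, 0, -0.1], "angular": [0, 0, 0], "fingers": 1},
  {"dp": [0, 0, -0.3], "angular": [0, 0, 0], "fingers": 1},
  {"dp": [0, 0, -0.5], "angular": [0, 0, 0], "fingers": 1},
  {"dp": [0.1, -0.2, -0.6], "angular": [0, 0, 0], "fingers": 1},
  {"dp": [0.4, -0.4, -0.6], "angular": [0, 0, 0], "fingers": 1},
  {"dp": [0.7, -0.5, -0.6], "angular": [0, 0, 0], "fingers": 1},
  {"dp": [1, -0.5, -0.6], "angular": [0, 0, 0], "fingers": 1},
])

```text
time: 33.3
tool_pos: [407.6, 157.3, 241.0]
tcp_rot: [179.9, -0.0, 98.9]
ft_force: [1.3, 0.4, -1.0]
finger_gap: 0.1
grip_force: 0.0
```

Call:
step_arm([
  {"dp": [0.3, 0, 0], "angular": [0, 0, 0], "fingers": 1},
  {"dp": [0.6, 0, 0], "angular": [0, 0, 0], "fingers": 1},
  {"dp": [0.8, 0, 0], "angular": [0, 0, 0], "fingers": 1},
  {"dp": [1, 0, 0], "angular": [0, 0, 0], "fingers": 1},
  {"dp": [1, 0, 0], "angular": [0, 0, 0], "fingers": 1},
  {"dp": [1, 0, 0], "angular": [0, 0, 0], "fingers": 1},
  {"dp": [1, 0, 0], "angular": [0, 0, 0], "fingers": 1},
  {"dp": [1, 0, 0], "angular": [0, 0, 0], "fingers": 1},
])

```text
time: 34.3
tool_pos: [377.8, 353.1, 239.9]
tcp_rot: [180.0, -0.0, 98.9]
ft_force: [-0.4, 0.5, 0.1]
finger_gap: 0.0
grip_force: 0.0
```

```bash
python3 w.py
python3 - <<'E'
from draw import *
s=np.load('saw.npy'); ims={n:snapshot(n) for n in('side','top')}
c=T(s,[55,28,75])[0]; p=np.array([c[0],c[1],s[2]])
M=tubemasks(c)
for n in M: 
  q,e=fit_tube(p,{n:M[n]}); print(n,q,np.degrees(q[2]),e,'exp',p)
a=draw('side',ims['side'],s,p,(300,160,120,72),5,'');b=cv2.resize(ims['top'],None,fx=5,fy=5,interpolation=cv2.INTER_CUBIC)[700:1060,1350:1950]
cv2.imwrite('pics/g.png',cv2.resize(np.vstack([a,b]),(500,600),interpolation=cv2.INTER_AREA))
E
```

```text
t 34.3 F [-0.37  0.5   0.15] Fsaw [-0.29  0.55] Ftube [-0.29  0.55] M [-0.04 -0.01  0.05] gap 0.03710728650587051 0.0
end saw [-124.6   206.09] tcp saw [-124.3   356.09] 239.9377015665511 relyaw -0.1168064752913125 [179.98  -0.    98.88]
side 0.69 393
top 0.75 451
side [601.46  67.27   0.1 ] 5.881237139917695 171.375 exp [606.25  57.08   0.16]
top [605.52  56.12   0.15] 8.385834798892475 99.3125 exp [606.25  57.08   0.16]
```

View pics/g.png

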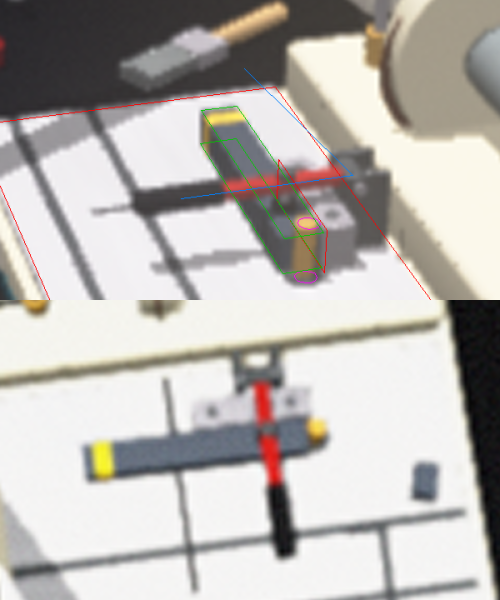

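The foot is down on the tube and the end is at the post. Before handing in I'll check the tube's yaw with subpixel edges, since the rear edge looks slightly off (top crop 85,446 to 310,422).

Run:
```python
from fit import *
s=np.load('saw.npy'); G=cv2.cvtColor(snapshot('top'),cv2.COLOR_BGR2GRAY).astype(np.float32)
def edge(y,xc,z,sgn,r=14):
    t=np.arange(-r,r+.01,.5); uv=proj('top',T(s,np.c_[xc+t,np.full_like(t,y),np.full_like(t,z)])).astype(np.float32)
    v=cv2.remap(G,uv[:,0][None],uv[:,1][None],cv2.INTER_LINEAR)[0]; g=np.clip(sgn*np.gradient(cv2.GaussianBlur(v[None],(9,1),2)[0]),0,None)
    return xc+(g*t).sum()/g.sum()
for name,xc,z,sgn,ys in(('rear',70,90,1,list(range(36,98,4))),('front',40,60,-1,[*range(-10,50,5),*range(60,98,5)])):
    e=np.array([edge(y,xc,z,sgn) for y in ys]); k=np.polyfit(ys,e,1); print(name,'deg',np.degrees(np.arctan(-k[0])),'x at -70,28,128',np.polyval(k,[-70,28,128]),'rms',np.std(e-np.polyval(k,ys)))
# jaw rear edge top (z=96,x=95) as yaw reference, and groove
ys=[*range(-70,-55,3),*range(0,24,3)]; e=np.array([edge(y,95,96,1,12) for y in ys]); k=np.polyfit(ys,e,1); print('jaw rear',np.degrees(np.arctan(-k[0])),np.polyval(k,0),np.std(e-np.polyval(k,ys)))
```

```text
rear deg 1.5195541050192578 x at -70,28,128 [71.15 68.55 65.9 ] rms 1.3451842306707866
front deg -0.9311324164314448 x at -70,28,128 [36.77 38.36 39.98] rms 0.293064268713832
jaw rear 0.47517692487389956 90.51124072990761 1.3911471409623146
```

```bash
python3 -c "
from bench import *
print(hand_in())"
```

```text
the job is handed in; nothing more can be done
None
```

I handed the job in at about 34 s: the tube is against the post and pressed to the jaw, the red lever's foot is loaded on it, and I moved nothing else. The flush fit rests on contact forces (about 13 N on the jaw, 10 N on the post), because the camera edge check could only confirm the tube's line to about ±1.5°.

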